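Stow the soap case under its hood and turn the catch shut

ROBOT

A 6-joint arm with a two-finger parallel gripper is mounted at the origin on the work surface. World frame = base frame: x ahead of the robot, y to its left, z up, the work surface at z = 0. Lengths are in m, angles in rad, forces in N, time in s.
With the tool pointing down it reaches from about 0.35 to 0.775 m from the base axis. Payload 7.3 kg.
Tool frame: the origin (TCP) lies on the front face of the gripper's body, between the roots of the fingers; the fingertips stand ahead of it and the grasp point (between the pads) lies 47 mm ahead of it (finger_overhang is the z of the fingertips in the tool frame, in m); z points along the fingers, y is the line along which they close (so a half turn about z gives the same grasp; the last joint's range is limited). The gripper opens to 92 mm and grips with 3 to 60 N. Pads are 19 mm wide; open, the fingers measure 130 mm over their backs; the gripper's body (75 mm by 190 mm) begins 47 mm behind the grasp point.
Start: joints at [-1.281, 0.342, 1.524, -0, 1.275, -0.146], TCP at [0.222, -0.476, 0.292] pointing down, gripper open.
Joint ranges: [-2.53, 2.53], [-0.77, 2.02], [0.04, 2.7], [-1, 4.14], [0.28, 2.66], [-3.11, 3.11]. Speed limits (rad/s): [2.57, 2.57, 3.14, 3.14, 3.14, 3.14].

INTERFACE

Orientations are given as [roll, pitch, yaw] about the fixed x, y, z axes, in that order (R = Rz(yaw) Ry(pitch) Rx(roll)).
In Python, from cell import * gives the robot as it stands. The module is installed in compiled form; this text tells all that it offers.
- The arm moves only by the tool arm_command, never from a script. Its argument "series" is a list of rows, each an object of numbers: "x", "y", "z": the shift along the tool's x, y, z in mm; "rx", "ry", "rz": the turn, a rotation vector about the tool's x, y, z in degrees. A call has 1 to 20 rows; each row is the pose to reach, as a shift and turn from the pose commanded when the call began, along the tool's axes at that moment; what a row does not reach only later rows make up. A row lasts 1/10 s, in which the tool goes at most 50 mm and 8.59 degrees, less where a joint would pass 70% of its speed; a pose out of reach is approached as far as the arm can. A call with a gripper value outside its range is refused whole. "hand" is the finger opening in mm, from 0 to 91.8, set as the call begins (left out, the last holds). The fingers move at their own pace and stop on an object; "squeeze" is the grip in N (left out, the last holds). Time passes only in rows, so rows that repeat a pose let the fingers close. It gives the time, the measured TCP pose, the force, the opening and the grip force at its end, in the units of the state.
- observe(): the state, without advancing time (a new reading comes with each control period).
- read_camera(name): name is "scene" or "top" or "wrist"; returns a dict with "pixels" (384x512x3 uint8, blue, green, red), "K" (3x3 intrinsics, pixels), "rvec" (rotation vector, rad) and "tvec" (3), from world to camera coordinates, as OpenCV has them. Camera axes: x right, y down, z forward; pixel columns grow to the right and rows downward; lengths in m; the calibration is good to about 2 mm. A picture is of the moment at which its call begins. There is no depth.
- hand_in(): hands the job in; it is judged then, once.
Trained networks look in a picture, given as the dict that the camera call returned (one of the last four; its "shot" number tells which), for a name from the list of things; names that differ only in an ending like _2 or _b are one class to them, and where a whole thing is asked for, a point or a joint stands for the part that bears it (a point fixed in the world has none). Each returns a list of dicts, best first, with "confidence" (0 to 1); they miss things now and then, are a little off and sometimes report something else, mostly with a low value. They report only what shows in the picture. A call takes as long as a camera call. They do not tell look-alikes from the thing itself.
- boxes_of(picture, query): "point" ([x, y, z] in m, in world coordinates, good to about 4 mm: the middle of the surface that is visible of it).
- trace(picture, query): "pixels" (384x512 bool, what is visible of it).
- mark_of(picture, query): "point" ([x, y, z] in m, in world coordinates, good to about 4 mm: a listed point, or the origin of a listed thing).
The state is a dict: "time": time; "qpos": joint angles; "qvel": joint speeds; "joint_efforts": joint torques, N m; "tool_pos": TCP position; "tool_rot": TCP orientation; "contact_force": force on the tool from outside, world axes, zero at the start; "torque": the same for the moment, N m; "opening": finger opening in m; "grip_force": force on a finger pad.
Only numpy, scipy, OpenCV 4.12 (cv2) and the standard library are available. Lean on these libraries where they do the work, as an engineer would, in place of code of your own. Each camera call takes 0.05 s, during which the arm holds its last target. There are 200 camera calls.

TASK

Put the blue soap case away on the wardrobe ledge so that it cannot slide off: turn the red-gripped quarter-turn catch of the grey steel hood fully open to its stop, slide the soap case, right way up, in under the hood until its end is fully home against the back, then turn the catch fully closed behind it. Let go of everything, and leave the spray can, pen mug, mirror and lamp standing where they are.

Things in the scene. Friction and masses are not known exactly. Their poses are not given: they have to be found in the camera images.
- soap_case: loose closed blue plastic soap case, 120 (its x) by 60 (its y) by 40 mm high, about 0.16 kg, lying lid up on the ledge to the robot's right. Origin at the centre of its underside; both ends are alike.
- soap_hood: fixed grey sheet-steel hood. Origin on the ledge at the middle of its mouth; the case goes in along its +x. Tunnel: x = 0 to 60 mm, 72 mm wide (inner faces at y = +-36, cheeks 4 mm thick), 54 mm high inside, outer top at 58 mm, a 28 mm slot along the roof. No floor: the case slides on the ledge. The catch's pivot is at x = -75, y = +95 mm.
- hood_back (a point): point on the ledge at the foot of the back stop's inner face, mid-lane, 60 mm along +x from the hood's origin. The fully home case touches here: then its front 60 mm is under the roof, its rear 60 mm sticks out, and its origin is at the hood's origin.
- catch (a joint): angle of the quarter-turn catch, rad: 0 = closed (arm across the lane, along the hood's -y, 7 mm behind the tail of a fully home case), 1.571 = open (arm along the hood's -x, beside the lane). Opening is clockwise seen from above. Stops at both ends; light friction keeps it where it is left. Starts closed or slightly ajar.
- catch_grip (a point): top centre of the red upright cylindrical grip on the catch arm: 22 mm in diameter, reaching from the arm to 80 mm above the ledge, 115 mm from the pivot axis. The steel arm is 16 mm wide, lies 14 to 32 mm above the ledge and ends 130 mm from the pivot axis.
- catch_hinge (a point): point on the vertical pivot axis of the catch, 12 mm above the ledge; the pivot hub is 34 mm in diameter and 43 mm high.
- spray_can: green spray can, 53 mm diameter, 162 mm high, loose bystander, origin at the centre of its underside.
- pen_mug: white ceramic mug with four pens in it, 80 mm diameter with a handle to its +y, 152 mm high with pens, loose bystander, origin at the centre of its underside.
- mirror: small round steel mirror, 110 mm diameter, tilted on a wire stand with a 75 by 100 mm foot, 130 mm high, loose bystander, origin at the centre of its underside.
- lamp: white plastic battery lamp, 60 by 85 mm, 119 mm high with its toggle switch and carrying loop on top, loose bystander, origin at the centre of its underside.
Mind the look-alikes: they are no part of the job. Leave any orange or yellow look-alike of the soap_hood alone.

How it is judged:
On the way, in this order (a step that is already met when the one before it is completed fails the run):
1. the catch has been turned fully open (value of joint catch above 1.37 rad), for 0.1 s.
2. the soap case is fully home under the hood (x of soap_case in the frame of soap_hood above -0.01 m and y of soap_case in the frame of soap_hood between -0.012 and 0.012 m and height (world z) of soap_case below 0.006 m), for 0.2 s.
At the end, for the whole second after the job is handed in: The catch is closed (within 0.15 rad of its closed stop); the soap case lies still, flat on the ledge and lid up, under the hood, its front end within 10 mm of the back stop, within 12 mm of the lane's middle and within 0.25 rad of its direction (all of step 2 and value of joint catch below 0.15 rad and x of soap_case in the frame of soap_hood below 0.01 m and angle between the x axis of soap_case and the x axis of soap_hood, either way round below 0.25 rad and angle between soap_case's own z axis and vertical below 0.08 rad and linear speed of soap_case below 0.01 m/s); the robot touches nothing.
It fails at once if the soap case was tipped up by more than about 45 degrees (angle between soap_case's own z axis and vertical above 0.8 rad).
It fails at once if a bystander (spray can, pen mug, mirror or lamp) was shifted by more than 30 mm or knocked over (distance of any of spray_can, pen_mug, mirror, lamp from where it was at the start of the episode above 0.03 m or angle between any of spray_can, pen_mug, mirror, lamp's own z axis and vertical above 0.4 rad).
It also fails if it takes over 67 s, if anything falls off the work surface, if the arm or the gripper's body presses on something with over 40 N, if the wrist force passes 120 N, or if a joint passes its speed limit or range.

## Working session

There is one attempt and no reset: what is moved stays moved. The work goes in short steps, Python scripts to look and compute and a tool call to move; the robot and the scene stay as the last step left them, time stands still between calls to the robot, and variables do not carry over. Pictures are saved under pics/ and viewed, at most 10 in all, crops included, and the job is handed in when it is done.

Besides the shell and the picture viewer there is one more tool, called after "Request:" as name(argument=value, ...) on one line, values as JSON. arm_command: Moves the arm, as the interface text tells. Its arguments: {"type":"object","properties":{"series":{"type":"array"},"hand":{"type":"number"},"squeeze":{"type":"number"}},"required":["series"]}

```bash
mkdir -p pics
cat > h.py <<'E'
from cell import *
import numpy as np, cv2
def look(cams=("scene","top"), names=()):
    for c in cams:
        p=read_camera(c)
        for n in names:
            print(c,n,[(np.round(r["point"],3).tolist(),round(r["confidence"],2)) for r in mark_of(p,n)][:4])
        yield c,p
E
python3 - <<'E'
from h import *
N=["soap_case","soap_hood","hood_back","catch_grip","catch_hinge","spray_can","pen_mug","mirror","lamp"]
P=[]
for c,p in look(names=N): P.append(p["pixels"]); cv2.imwrite(f"pics/{c}0.png",cv2.resize(p["pixels"],(800,600)))
s=observe(); print(s)
E
```

```text
scene soap_case [([0.478, -0.29, 0.004], 0.96), ([0.75, 0.068, -0.002], 0.64), ([0.639, 0.19, 0.013], 0.52)]
scene soap_hood [([0.377, 0.059, 0.002], 0.96), ([0.32, 0.448, 0.002], 0.96), ([0.69, 0.083, 0.003], 0.79), ([0.302, -0.223, -0.0], 0.59)]
scene hood_back [([0.747, 0.064, 0.0], 0.92), ([0.368, 0.445, 0.004], 0.83), ([0.359, -0.243, 0.003], 0.82), ([0.438, 0.046, -0.0], 0.56)]
scene catch_grip [([0.605, 0.088, 0.081], 0.83), ([0.224, -0.218, 0.083], 0.74), ([0.241, 0.443, 0.078], 0.54)]
scene catch_hinge [([0.257, 0.552, 0.016], 0.93), ([0.252, -0.11, 0.013], 0.9), ([0.639, 0.194, 0.014], 0.81), ([0.339, 0.176, 0.016], 0.74)]
scene spray_can [([0.712, 0.352, -0.0], 0.75)]
scene pen_mug [([0.558, -0.558, -0.002], 0.66)]
scene mirror [([0.527, 0.437, 0.001], 0.92), ([0.606, 0.088, 0.079], 0.16)]
scene lamp [([0.696, -0.326, -0.003], 0.91)]
top soap_case [([0.481, -0.289, 0.003], 0.88)]
top soap_hood [([0.379, 0.061, 0.005], 0.97), ([0.299, -0.224, 0.003], 0.96), ([0.688, 0.086, -0.002], 0.84), ([0.319, 0.451, 0.0], 0.7)]
top hood_back [([0.434, 0.04, 0.003], 0.95), ([0.748, 0.06
[... 540 characters left out ...]
time': 1.0, 'qpos': array([-1.28098145e+00,  3.41989270e-01,  1.52406349e+00, -1.42874132e-05,
        1.27536009e+00, -1.45998417e-01]), 'qvel': array([ 3.54675277e-04,  1.38371759e-03, -5.63079155e-07, -1.40150559e-03,
        8.86805824e-04, -1.24940627e-03]), 'joint_efforts': array([-1.57938302e-03, -4.31141531e+01, -2.44481081e+01,  7.17333681e-02,
        4.83256567e-02, -1.11790777e-05]), 'tool_pos': array([ 0.22165588, -0.47595366,  0.29225885]), 'tool_rot': array([3.14141676e+00, 3.96805512e-05, 4.35817446e-01]), 'contact_force': array([ 0.34700352, -0.54242517,  0.53493621]), 'torque': array([ 0.02803316, -0.06521558, -0.02800518]), 'grip_force': 0.0, 'opening': 0.0921357530704028}
```

View pics/top0.png

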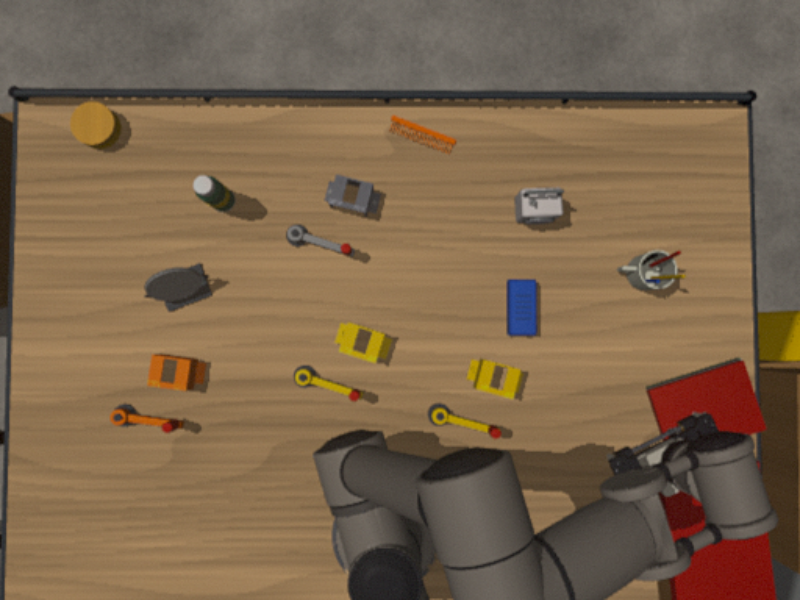

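View pics/scene0.png

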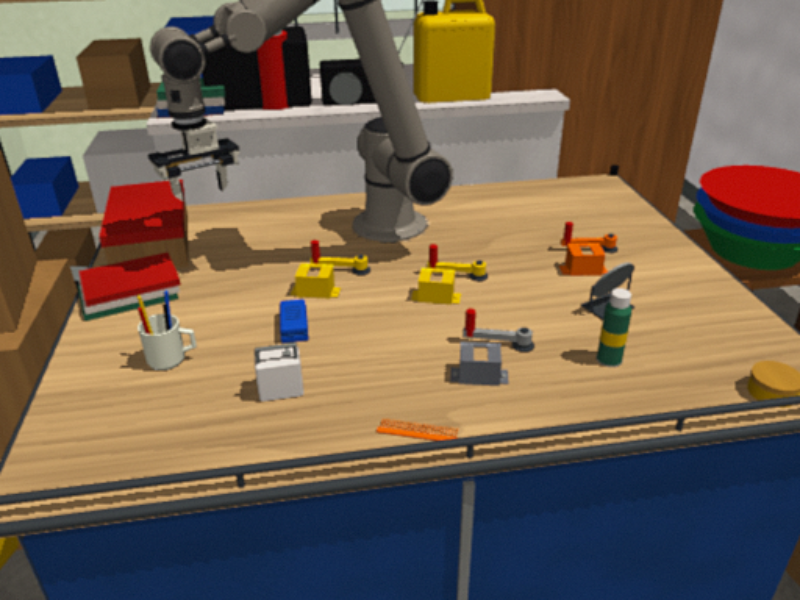

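The views show the grey hood at about (350,195) in the top view, with its catch closed or nearly closed: pivot (296,234), red grip (346,248). The blue case lies at (522,307), roughly along world x. The yellow and orange sets are decoys. I'll refine yaws and compute the first move.

```bash
cat >> h.py <<'E'
from scipy.spatial.transform import Rotation as Ro
def near(p,n,ref,r=.04):
    return [m["point"] for m in mark_of(p,n) if np.linalg.norm(np.array(m["point"])[:2]-ref[:2])<r][:1]
def ray(p,uv,z):
    R=cv2.Rodrigues(np.array(p["rvec"]))[0]; t=np.array(p["tvec"]).ravel()
    d=np.c_[cv2.undistortPoints(np.float32(uv).reshape(-1,1,2),np.array(p["K"]),None)[:,0],np.ones(len(uv))]@R
    c=-R.T@t; return c+d*((z-c[2])/d[:,2])[:,None]
def caserect(p,z=.04):
    m=[x for x in trace(p,"soap_case")]
    for x in m[:1]:
        ys,xs=np.nonzero(x["pixels"]); w=ray(p,np.c_[xs,ys].astype(float),z)[:,:2]*1000
        print("rect",cv2.minAreaRect(w.astype(np.float32)),x["confidence"])
def rel(x,y,z,yaw,s=None):
    s=s or observe(); R0=Ro.from_euler("xyz",s["tool_rot"]); p=np.array([x,y,z])-s["tool_pos"]
    R1=Ro.from_euler("xyz",[np.pi,0,np.radians(yaw)])
    return (R0.inv().apply(p)*1000).round(1),np.degrees((R0.inv()*R1).as_rotvec()).round(2)
E
python3 - <<'E'
from h import *
import cell; print([ (k,v) for k,v in vars(cell).items() if isinstance(v,(float,int))])
ref=dict(soap_hood=[.689,.0845],hood_back=[.7475,.066],catch_hinge=[.6375,.1945],catch_grip=[.6035,.0855],soap_case=[.48,-.29])
A={k:[] for k in ref}
for i in range(4):
  for c in("scene","top"):
    p=read_camera(c)
    for k in ref: A[k]+=near(p,k,np.array(ref[k]))
    if i==0: caserect(p)
M={k:np.mean(v,0) for k,v in A.items()}
for k in A: print(k,len(A[k]),M[k].round(4),np.std(A[k],0).round(4))
L=np.array([[0,0],[60,0],[-75,95]]);W=np.array([M[k][:2]*1000 for k in("soap_hood","hood_back","catch_hinge")])
l=L-L.mean(0);w=W-W.mean(0)
a=np.arctan2((l[:,0]*w[:,1]-l[:,1]*w[:,0]).sum(),(l*w).sum());R=np.array([[np.cos(a),-np.sin(a)],[np.sin(a),np.cos(a)]])
print("yaw",np.degrees(a),"origin",W.mean(0)-R@L.mean(0)); g=M["catch_grip"]-M["catch_hinge"]; print("grip dir",np.degrees(np.arctan2(g[1],g[0])),np.hypot(*g[:2]))
E
```

```text
[('finger_overhang', 0.0655)]
rect ((515.9894409179688, -286.6373291015625), (56.625247955322266, 164.1750030517578), 89.12586212158203) 0.57
rect ((480.92193603515625, -282.91485595703125), (62.698848724365234, 115.14522552490234), 89.97937774658203) 0.71
soap_hood 7 [6.886e-01 8.480e-02 6.000e-04] [0.0026 0.0011 0.0028]
hood_back 8 [7.483e-01 6.740e-02 2.000e-04] [0.0016 0.0019 0.0012]
catch_hinge 8 [0.6396 0.1944 0.0118] [0.0027 0.0017 0.0027]
catch_grip 6 [0.6046 0.0838 0.0775] [0.0014 0.0024 0.0016]
soap_case 8 [ 0.4824 -0.2908  0.0014] [0.0012 0.0011 0.0029]
yaw -14.452269835071846 origin [689.11005022  83.62681573]
grip dir -107.56511345978784 0.11604392794026559
```

Run:
```python
from h import *
print(rel(.605,.084,.20,72.5))
```

```text
(array([ 583.9, -345.8,   92.2]), array([ 1.000e-02,  1.000e-02, -4.753e+01]))
```

Request:
arm_command(series=[{"x": 45,"y": -27,"z": 0,"rz": -4},{"x": 90,"y": -54,"z": 0,"rz": -8},{"x": 135,"y": -80,"z": 0,"rz": -12},{"x": 175,"y": -104,"z": 0,"rz": -16},{"x": 215,"y": -128,"z": 0,"rz": -20},{"x": 255,"y": -151,"z": 0,"rz": -24},{"x": 295,"y": -175,"z": 5,"rz": -28},{"x": 335,"y": -199,"z": 15,"rz": -32},{"x": 375,"y": -222,"z": 25,"rz": -36},{"x": 415,"y": -246,"z": 35,"rz": -40},{"x": 455,"y": -270,"z": 45,"rz": -44},{"x": 495,"y": -293,"z": 60,"rz": -47.5},{"x": 530,"y": -314,"z": 72,"rz": -47.5},{"x": 560,"y": -332,"z": 84,"rz": -47.5},{"x": 584,"y": -346,"z": 92,"rz": -47.5},{"x": 584,"y": -346,"z": 92,"rz": -47.5},{"x": 584,"y": -346,"z": 92,"rz": -47.5},{"x": 584,"y": -346,"z": 92,"rz": -47.5}], hand=50)

```text
invalid input
```

Run:
```python
from h import *
p=read_camera("wrist"); cv2.imwrite("pics/w1.png",p["pixels"])
for n in("catch_grip","catch_hinge","soap_hood","hood_back"): print(n,[(np.round(m["point"],4),round(m["confidence"],2)) for m in mark_of(p,n)])
s=observe();print(s["time"],s["tool_pos"],s["tool_rot"],rel(.605,.084,.108,72.5))
```

```text
catch_grip []
catch_hinge []
soap_hood []
hood_back []
3.75 [ 0.22165002 -0.4759209   0.29225359] [3.14146658e+00 1.17403730e-05 4.35815717e-01] (array([ 583.9, -345.8,  184.2]), array([ 1.000e-02,  0.000e+00, -4.753e+01]))
```

View pics/w1.png

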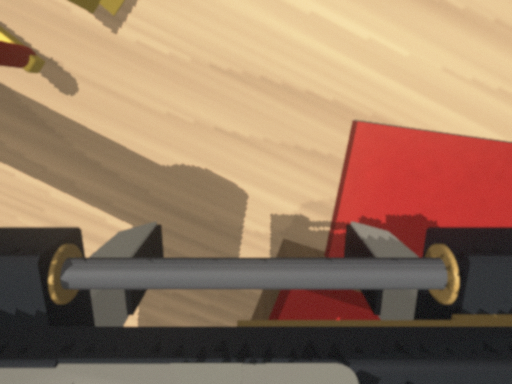

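The arm hasn't moved: the call was refused as invalid. The wrist picture still shows the start view, with the red book at the right and a yellow decoy at top left. I'll test with a short call giving all six fields.

Request:
arm_command(series=[{"x": 45,"y": -27,"z": 0,"rx": 0,"ry": 0,"rz": -4},{"x": 90,"y": -54,"z": 0,"rx": 0,"ry": 0,"rz": -8}], hand=50)

```text
time: 3.95
tool_pos: [0.2777, -0.3927, 0.2919]
tool_rot: [-3.141, -0.0, 0.575]
contact_force: [0.4, 0.4, -1.0]
opening: 0.0804
grip_force: 0.0
```

Request:
arm_command(series=[{"x": 40,"y": -17,"z": 0,"rx": 0,"ry": 0,"rz": -4},{"x": 80,"y": -33,"z": 0,"rx": 0,"ry": 0,"rz": -8},{"x": 125,"y": -52,"z": 0,"rx": 0,"ry": 0,"rz": -12},{"x": 170,"y": -71,"z": 0,"rx": 0,"ry": 0,"rz": -16},{"x": 215,"y": -89,"z": 0,"rx": 0,"ry": 0,"rz": -20},{"x": 260,"y": -108,"z": 5,"rx": 0,"ry": 0,"rz": -24},{"x": 305,"y": -127,"z": 15,"rx": 0,"ry": 0,"rz": -28},{"x": 350,"y": -146,"z": 30,"rx": 0,"ry": 0,"rz": -32},{"x": 395,"y": -164,"z": 45,"rx": 0,"ry": 0,"rz": -36},{"x": 440,"y": -183,"z": 60,"rx": 0,"ry": 0,"rz": -39.5},{"x": 480,"y": -200,"z": 75,"rx": 0,"ry": 0,"rz": -39.5},{"x": 510,"y": -212,"z": 85,"rx": 0,"ry": 0,"rz": -39.5},{"x": 530,"y": -220,"z": 92,"rx": 0,"ry": 0,"rz": -39.5},{"x": 530,"y": -220,"z": 92,"rx": 0,"ry": 0,"rz": -39.5},{"x": 530,"y": -220,"z": 92,"rx": 0,"ry": 0,"rz": -39.5},{"x": 530,"y": -220,"z": 92,"rx": 0,"ry": 0,"rz": -39.5}], hand=50)

```text
time: 5.55
tool_pos: [0.6023, 0.079, 0.2006]
tool_rot: [3.141, 0.0, 1.264]
contact_force: [-0.3, -0.3, -0.6]
opening: 0.0501
grip_force: 0.0
```

Run:
```python
from h import *
p=read_camera("wrist"); cv2.imwrite("pics/w2.png",p["pixels"])
for n in("catch_grip","catch_hinge","soap_hood","hood_back"): print(n,[(np.round(m["point"],4),round(m["confidence"],2)) for m in mark_of(p,n)])
s=observe();print(s["time"],s["tool_pos"],s["tool_rot"],rel(.605,.084,.108,72.5))
```

```text
catch_grip [(array([0.5997, 0.0828, 0.0808]), 0.7)]
catch_hinge [(array([0.6365, 0.1926, 0.0111]), 0.61)]
soap_hood []
hood_back [(array([ 0.7483,  0.0706, -0.0008]), 0.91)]
5.8 [0.60254435 0.07916702 0.20074484] [ 3.14084201e+00 -9.36798748e-05  1.26378496e+00] (array([ 5.3,  0.8, 92.7]), array([ 0.04, -0.01, -0.09]))
```

View pics/w2.png

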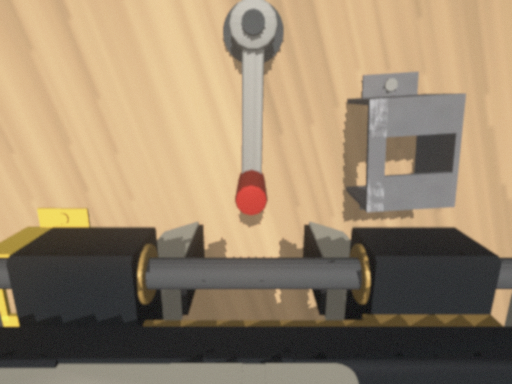

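The picture shows the pivot at (254,25), the grip at (251,192) midway between the fingers, and the hood at (412,150). The tool is well lined up, so I descend.

Request:
arm_command(series=[{"x": 4,"y": 0,"z": 35,"rx": 0,"ry": 0,"rz": 0},{"x": 4,"y": 0,"z": 65,"rx": 0,"ry": 0,"rz": 0},{"x": 4,"y": 0,"z": 85,"rx": 0,"ry": 0,"rz": 0},{"x": 4,"y": 0,"z": 92,"rx": 0,"ry": 0,"rz": 0},{"x": 4,"y": 0,"z": 92,"rx": 0,"ry": 0,"rz": 0}])

```text
time: 6.3
tool_pos: [0.6035, 0.0834, 0.1076]
tool_rot: [-3.14, 0.001, 1.265]
contact_force: [0.2, 0.3, 0.6]
opening: 0.0502
grip_force: 0.0
```

Request:
arm_command(series=[{"x": 0,"y": 0,"z": 0,"rx": 0,"ry": 0,"rz": 0},{"x": 0,"y": 0,"z": 0,"rx": 0,"ry": 0,"rz": 0},{"x": 0,"y": 0,"z": 0,"rx": 0,"ry": 0,"rz": 0},{"x": 0,"y": 0,"z": 0,"rx": 0,"ry": 0,"rz": 0}], hand=20, squeeze=6)

```text
time: 6.7
tool_pos: [0.604, 0.0837, 0.109]
tool_rot: [3.141, -0.0, 1.265]
contact_force: [-1.3, -0.7, 0.3]
opening: 0.0229
grip_force: 0.3
```

Run:
```python
from h import *
s=observe();print(s["time"],s["tool_pos"],s["tool_rot"],s["opening"],s["grip_force"])
y0=np.degrees(s["tool_rot"][2])
for k in range(0,101,8):
    d=np.radians(y0-k+180); print(k,rel(.640+.115*np.cos(d),.194+.115*np.sin(d),s["tool_pos"][2],y0-k))
```

```text
6.7 [0.60400924 0.08372464 0.10896066] [ 3.14054805e+00 -2.78822035e-04  1.26487349e+00] 0.022929754671418275 0.32177500426769257
0 (array([1. , 1.1, 0. ]), array([ 0.06, -0.02, -0.  ]))
8 (array([  2.1, -14.9,  -0. ]), array([ 0.06, -0.02,  8.  ]))
16 (array([  5.4, -30.6,  -0. ]), array([ 0.06, -0.02, 16.  ]))
24 (array([ 10.9, -45.7,  -0. ]), array([ 0.06, -0.03, 24.  ]))
32 (array([ 18.5, -59.8,  -0.1]), array([ 5.0e-02, -3.0e-02,  3.2e+01]))
40 (array([ 27.9, -72.8,  -0.1]), array([ 0.05, -0.04, 40.  ]))
48 (array([ 39. , -84.4,  -0.1]), array([ 5.0e-02, -4.0e-02,  4.8e+01]))
56 (array([ 51.7, -94.2,  -0.1]), array([ 5.0e-02, -4.0e-02,  5.6e+01]))
64 (array([ 6.560e+01, -1.023e+02, -1.000e-01]), array([ 4.0e-02, -5.0e-02,  6.4e+01]))
72 (array([ 8.050e+01, -1.083e+02, -1.000e-01]), array([ 4.0e-02, -5.0e-02,  7.2e+01]))
80 (array([ 9.600e+01, -1.121e+02, -1.000e-01]), array([ 4.e-02, -6.e-02,  8.e+01]))
88 (array([ 1.120e+02, -1.138e+02, -1.000e-01]), array([ 4.0e-02, -6.0e-02,  8.8e+01]))
96 (array([ 1.280e+02, -1.133e+02, -1.000e-01]), array([ 3.0e-02, -6.0e-02,  9.6e+01]))
```

Request:
arm_command(series=[{"x": 0,"y": -7,"z": 0,"rx": 0,"ry": 0,"rz": 4},{"x": 2,"y": -15,"z": 0,"rx": 0,"ry": 0,"rz": 8},{"x": 3,"y": -23,"z": 0,"rx": 0,"ry": 0,"rz": 12},{"x": 5,"y": -31,"z": 0,"rx": 0,"ry": 0,"rz": 16},{"x": 11,"y": -46,"z": 0,"rx": 0,"ry": 0,"rz": 24},{"x": 18,"y": -60,"z": 0,"rx": 0,"ry": 0,"rz": 32},{"x": 28,"y": -73,"z": 0,"rx": 0,"ry": 0,"rz": 40},{"x": 39,"y": -84,"z": 0,"rx": 0,"ry": 0,"rz": 48},{"x": 52,"y": -94,"z": 0,"rx": 0,"ry": 0,"rz": 56},{"x": 66,"y": -102,"z": 0,"rx": 0,"ry": 0,"rz": 64},{"x": 80,"y": -108,"z": 0,"rx": 0,"ry": 0,"rz": 72},{"x": 96,"y": -112,"z": 0,"rx": 0,"ry": 0,"rz": 80},{"x": 104,"y": -113,"z": 0,"rx": 0,"ry": 0,"rz": 84},{"x": 108,"y": -114,"z": 0,"rx": 0,"ry": 0,"rz": 86},{"x": 111,"y": -114,"z": 0,"rx": 0,"ry": 0,"rz": 87},{"x": 111,"y": -114,"z": 0,"rx": 0,"ry": 0,"rz": 87},{"x": 111,"y": -114,"z": 0,"rx": 0,"ry": 0,"rz": 87}])

```text
time: 8.4
tool_pos: [0.5279, 0.2218, 0.1086]
tool_rot: [3.137, 0.001, -0.253]
contact_force: [-3.6, -11.8, 5.7]
opening: 0.0231
grip_force: 6.0
```

Request:
arm_command(series=[{"x": 0,"y": 1,"z": 0,"rx": 0,"ry": 0,"rz": 0},{"x": 0,"y": 1,"z": 0,"rx": 0,"ry": 0,"rz": 0},{"x": 0,"y": 1,"z": 0,"rx": 0,"ry": 0,"rz": 0},{"x": 0,"y": 1,"z": -40,"rx": 0,"ry": 0,"rz": 0},{"x": 0,"y": 1,"z": -80,"rx": 0,"ry": 0,"rz": 0},{"x": 0,"y": 1,"z": -110,"rx": 0,"ry": 0,"rz": 0},{"x": 0,"y": 1,"z": -110,"rx": 0,"ry": 0,"rz": 0}], hand=45)

```text
time: 9.1
tool_pos: [0.5302, 0.2239, 0.223]
tool_rot: [-3.137, -0.008, -0.253]
contact_force: [1.2, 0.6, -0.8]
opening: 0.0447
grip_force: 0.0
```

Run:
```python
from h import *
s=observe();print(s["time"],s["tool_pos"],s["tool_rot"],s["opening"]);print(rel(.445,-.288,.17,0))
for c in("top","scene"):
  p=read_camera(c); print(near(p,"catch_grip",np.array([.527,.223]),.06),near(p,"soap_case",np.array([.48,-.29])))
d=-.0;print("expected open",.640-.115*np.cos(.253),.194+.115*np.sin(.253))
```

```text
9.1 [0.53019272 0.22385223 0.22303484] [-3.13678939 -0.00814214 -0.25314389] 0.04470683526234819
(array([ 45.3, 517.1,  50.9]), array([ -0.21,  -0.5 , -14.5 ]))
[] [[0.4813, -0.2907, -0.0005]]
[[0.5296, 0.223, 0.0781]] [[0.4838, -0.2883, 0.001]]
expected open 0.5286609271529894 0.22278560156689547
```

Request:
arm_command(series=[{"x": 4,"y": 45,"z": 0,"rx": 0,"ry": 0,"rz": -2},{"x": 8,"y": 92,"z": 0,"rx": 0,"ry": 0,"rz": -4},{"x": 12,"y": 140,"z": 0,"rx": 0,"ry": 0,"rz": -6},{"x": 16,"y": 188,"z": 0,"rx": 0,"ry": 0,"rz": -8},{"x": 20,"y": 236,"z": 0,"rx": 0,"ry": 0,"rz": -10},{"x": 25,"y": 284,"z": 0,"rx": 0,"ry": 0,"rz": -12},{"x": 29,"y": 332,"z": 5,"rx": 0,"ry": 0,"rz": -14.5},{"x": 33,"y": 380,"z": 15,"rx": 0,"ry": 0,"rz": -14.5},{"x": 37,"y": 428,"z": 25,"rx": 0,"ry": 0,"rz": -14.5},{"x": 41,"y": 470,"z": 40,"rx": 0,"ry": 0,"rz": -14.5},{"x": 45,"y": 500,"z": 50,"rx": 0,"ry": 0,"rz": -14.5},{"x": 45,"y": 517,"z": 50,"rx": 0,"ry": 0,"rz": -14.5},{"x": 45,"y": 517,"z": 50,"rx": 0,"ry": 0,"rz": -14.5},{"x": 45,"y": 517,"z": 50,"rx": 0,"ry": 0,"rz": -14.5}], hand=91)

```text
time: 10.8
tool_pos: [0.4421, -0.2881, 0.1682]
tool_rot: [-3.141, 0.0, -0.001]
contact_force: [-0.6, -0.2, -0.3]
opening: 0.0912
grip_force: 0.0
```

Run:
```python
from h import *
p=read_camera("wrist"); cv2.imwrite("pics/w3.png",p["pixels"])
print([(np.round(m["point"],4),round(m["confidence"],2)) for m in mark_of(p,"soap_case")]); caserect(p)
s=observe();print(s["time"],s["tool_pos"],s["tool_rot"],rel(.445,-.288,.070,0))
```

```text
[(array([ 0.4792, -0.2857,  0.0025]), 0.79)]
rect ((483.2608642578125, -289.5373840332031), (56.31267166137695, 113.93745422363281), 89.9392318725586) 0.85
10.95 [ 0.44255112 -0.28751746  0.16866674] [ 3.14153806e+00 -3.43310913e-04  1.18002421e-03] (array([ 2.4,  0.5, 98.7]), array([ 0.  , -0.02,  0.07]))
```

View pics/w3.png

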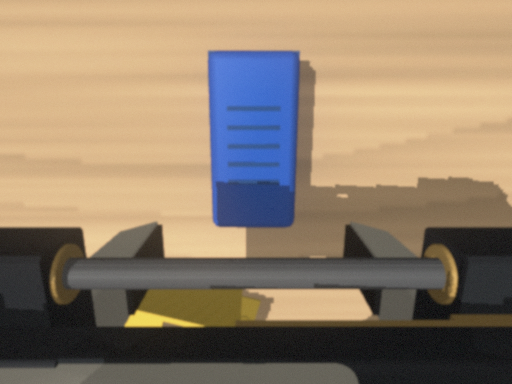

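The case spans (210–298, 52–226), square to the fingers and centred between them. I descend and grip.

Request:
arm_command(series=[{"x": 2,"y": 0,"z": 40,"rx": 0,"ry": 0,"rz": 0},{"x": 2,"y": 0,"z": 70,"rx": 0,"ry": 0,"rz": 0},{"x": 2,"y": 0,"z": 90,"rx": 0,"ry": 0,"rz": 0},{"x": 2,"y": 0,"z": 98,"rx": 0,"ry": 0,"rz": 0},{"x": 2,"y": 0,"z": 98,"rx": 0,"ry": 0,"rz": 0}])

```text
time: 11.45
tool_pos: [0.4442, -0.2879, 0.0698]
tool_rot: [-3.141, 0.001, 0.001]
contact_force: [-0.8, -0.6, 0.1]
opening: 0.0909
grip_force: 0.0
```

Request:
arm_command(series=[{"x": 0,"y": 0,"z": 0,"rx": 0,"ry": 0,"rz": 0},{"x": 0,"y": 0,"z": 0,"rx": 0,"ry": 0,"rz": 0},{"x": 0,"y": 0,"z": 0,"rx": 0,"ry": 0,"rz": 0},{"x": 0,"y": 0,"z": 0,"rx": 0,"ry": 0,"rz": 0},{"x": 0,"y": 0,"z": 0,"rx": 0,"ry": 0,"rz": 0},{"x": 0,"y": 0,"z": 0,"rx": 0,"ry": 0,"rz": 0}], hand=45, squeeze=20)

```text
time: 12.05
tool_pos: [0.4442, -0.2889, 0.0708]
tool_rot: [3.141, -0.0, -0.001]
contact_force: [-1.5, 1.0, 7.6]
opening: 0.06
grip_force: 20.0
```

Request:
arm_command(series=[{"x": 0,"y": 0,"z": -20,"rx": 0,"ry": 0,"rz": 0},{"x": 0,"y": 0,"z": -50,"rx": 0,"ry": 0,"rz": 0},{"x": 0,"y": 0,"z": -90,"rx": 0,"ry": 0,"rz": 0},{"x": 0,"y": 0,"z": -90,"rx": 0,"ry": 0,"rz": 0}])

```text
time: 12.45
tool_pos: [0.4459, -0.2905, 0.1647]
tool_rot: [3.136, -0.007, -0.001]
contact_force: [0.8, -0.9, -1.4]
opening: 0.06
grip_force: 20.0
```

Run:
```python
from h import *
s=observe();print(s["time"],s["tool_pos"],s["tool_rot"],s["opening"],s["grip_force"],s["contact_force"])
p=read_camera("wrist"); caserect(p,.04+s["tool_pos"][2]-.0695)
for c in("top","wrist"):
  p=p if c=="wrist" else read_camera(c)
  print([(np.round(m["point"],4),round(m["confidence"],2)) for m in mark_of(p,"soap_case")][:1])
a=-.253;R=lambda x,y:np.array([.689,.084])+[x*np.cos(a)-y*np.sin(a),x*np.sin(a)+y*np.cos(a)]
q=R(-.132,0);print(q,rel(*q,.16,-14.5))
```

```text
12.45 [ 0.44592403 -0.29045265  0.16466131] [ 3.13556037e+00 -6.68324312e-03 -5.15694233e-04] 0.06002856705440503 19.985037446022034 [ 0.8274721  -0.93747867 -1.40562445]
rect ((485.68743896484375, -292.1298828125), (112.00660705566406, 54.725807189941406), 0.40889015793800354) 0.69
[(array([ 0.4831, -0.2903,  0.0905]), 0.64)]
[(array([ 0.4831, -0.2903,  0.0905]), 0.64)]
[0.56120211 0.11704086] (array([ 117.6, -405.4,   -0.8]), array([-0.1 ,  0.16, 14.46]))
```

Request:
arm_command(series=[{"x": 8,"y": -30,"z": 0,"rx": 0,"ry": 0,"rz": 0},{"x": 20,"y": -70,"z": 0,"rx": 0,"ry": 0,"rz": 2},{"x": 33,"y": -115,"z": 0,"rx": 0,"ry": 0,"rz": 4},{"x": 46,"y": -160,"z": 0,"rx": 0,"ry": 0,"rz": 6},{"x": 59,"y": -205,"z": 0,"rx": 0,"ry": 0,"rz": 8},{"x": 72,"y": -250,"z": 0,"rx": 0,"ry": 0,"rz": 10},{"x": 86,"y": -295,"z": 0,"rx": 0,"ry": 0,"rz": 12},{"x": 98,"y": -338,"z": 0,"rx": 0,"ry": 0,"rz": 14.5},{"x": 109,"y": -375,"z": 0,"rx": 0,"ry": 0,"rz": 14.5},{"x": 115,"y": -396,"z": 0,"rx": 0,"ry": 0,"rz": 14.5},{"x": 117,"y": -405,"z": 0,"rx": 0,"ry": 0,"rz": 14.5},{"x": 117,"y": -405,"z": 0,"rx": 0,"ry": 0,"rz": 14.5},{"x": 117,"y": -405,"z": 0,"rx": 0,"ry": 0,"rz": 14.5},{"x": 117,"y": -405,"z": 0,"rx": 0,"ry": 0,"rz": 14.5}])

```text
time: 14.1
tool_pos: [0.5611, 0.1147, 0.1599]
tool_rot: [3.141, 0.001, -0.255]
contact_force: [0.8, -0.4, -1.8]
opening: 0.06
grip_force: 20.0
```

Run:
```python
from h import *
s=observe();print(s["time"],s["tool_pos"],s["tool_rot"],s["opening"],s["grip_force"])
p=read_camera("wrist"); cv2.imwrite("pics/w4.png",p["pixels"])
for n in("soap_case","soap_hood","hood_back","catch_hinge"): print(n,[(np.round(m["point"],4),round(m["confidence"],2)) for m in mark_of(p,n)][:2])
caserect(p,.04+s["tool_pos"][2]-.0695)
p=[.561,.117];print(rel(*p,.0715,-14.5))
```

```text
14.1 [0.56105845 0.11467935 0.15990151] [ 3.14095436e+00  7.50167980e-04 -2.55257726e-01] 0.060045405626181984 19.985285103321075
soap_case [(array([0.5962, 0.1099, 0.0874]), 0.55)]
soap_hood []
hood_back []
catch_hinge [(array([0.6384, 0.195 , 0.0114]), 0.58)]
rect ((599.0166015625, 103.55633544921875), (55.01812744140625, 112.43392181396484), 75.83287811279297) 0.97
(array([-0.7, -1.3, 88.8]), array([ 0.  , -0.01, -0.07]))
```

View pics/w4.png

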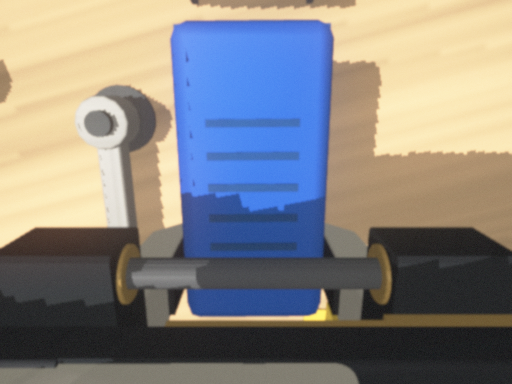

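Request:
arm_command(series=[{"x": 0,"y": -1,"z": 35,"rx": 0,"ry": 0,"rz": 0},{"x": 0,"y": -1,"z": 65,"rx": 0,"ry": 0,"rz": 0},{"x": 0,"y": -1,"z": 82,"rx": 0,"ry": 0,"rz": 0},{"x": 0,"y": -1,"z": 88,"rx": 0,"ry": 0,"rz": 0},{"x": 0,"y": -1,"z": 88,"rx": 0,"ry": 0,"rz": 0},{"x": 0,"y": -1,"z": 88,"rx": 0,"ry": 0,"rz": 0}])

```text
time: 15.0
tool_pos: [0.5622, 0.1171, 0.073]
tool_rot: [-3.141, -0.002, -0.254]
contact_force: [0.1, -0.3, -1.9]
opening: 0.0596
grip_force: 20.0
```

Run:
```python
from h import *
s=observe();print(s["time"],s["tool_pos"],s["tool_rot"],s["opening"],s["contact_force"])
p=read_camera("wrist"); caserect(p)
r=[(np.array(m["point"]).round(4),m["confidence"]) for m in mark_of(p,"soap_case")][:1];print(r)
for m in trace(p,"soap_hood")[:1]:
    ys,xs=np.nonzero(m["pixels"]);w=ray(p,np.c_[xs,ys].astype(float),.058)[:,:2]*1000;print("hood",cv2.minAreaRect(w.astype(np.float32)))
p=read_camera("top"); im=p["pixels"][100:200,170:270]; cv2.imwrite("pics/t5.png",cv2.resize(im,(600,600),interpolation=cv2.INTER_CUBIC))
a=-.253;q=np.array([.689,.084])+[-.037*np.cos(a),-.037*np.sin(a)]
print(rel(*q,s["tool_pos"][2],-14.5))
```

```text
15.0 [0.56222155 0.11706257 0.07295867] [-3.14111176e+00 -1.57968377e-03 -2.53759525e-01] 0.05962005595971472 [ 0.10532038 -0.32155229 -1.94422635]
rect ((599.2351684570312, 106.22246551513672), (56.491783142089844, 116.31665802001953), 75.82353973388672) 0.82
[(array([0.5985, 0.1097, 0.0057]), 0.78)]
hood ((626.5689086914062, 164.7652587890625), (34.70491409301758, 53.131221771240234), 64.41687774658203)
(array([94.3,  0.1, -0.1]), array([-0.02, -0.06, -0.03]))
```

View pics/t5.png

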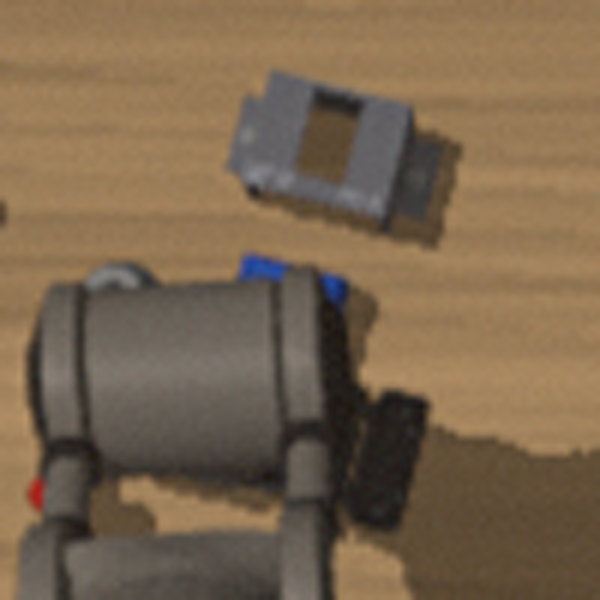

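The crop shows the hood roof with corners at about (245,182), (385,222), (412,107) and (274,72), and the case's front edge from (241,262) to (346,295). I'll check the lateral offset from these pixels.

Run:
```python
from h import *
p=read_camera("top")
f=lambda L,z: ray(p,np.array([[u/6+170,v/6+100] for u,v in L]),z)[:,:2]
h=f([(245,182),(385,222),(412,107),(274,72)],.058); c=f([(241,257),(347,285)],.04)
a=-.253;R=np.array([[np.cos(a),-np.sin(a)],[np.sin(a),np.cos(a)]]);o=np.array([.689,.084])
print(((h-o)@R*1000).round(1)); print(((c-o)@R*1000).round(1))
for m in trace(p,"soap_hood"):
    ys,xs=np.nonzero(m["pixels"]);w=ray(p,np.c_[xs,ys].astype(float),.058)[:,:2]
    if np.hypot(*(w.mean(0)-[.72,.08]))<.06:
        l=(w-o)@R*1000; print(l.min(0),l.max(0),np.percentile(l,[2,50,98],axis=0))
```

```text
[[ -1.9  35.6]
 [ -3.9 -43.3]
 [ 60.8 -41.6]
 [ 60.4  35.7]]
[[-39.8  29.6]
 [-40.1 -30.5]]
[-74.037681   -59.72457546] [ 61.23258186 100.37724202] [[-68.52831886 -56.73689772]
 [ 24.74605038  -2.49728027]
 [ 59.38276879  90.2484961 ]]
```

Request:
arm_command(series=[{"x": 8,"y": 2,"z": 0,"rx": 0,"ry": 0,"rz": 0},{"x": 20,"y": 2,"z": 0,"rx": 0,"ry": 0,"rz": 0},{"x": 28,"y": 2,"z": 0,"rx": 0,"ry": 0,"rz": 0},{"x": 35,"y": 2,"z": 0,"rx": 0,"ry": 0,"rz": 0},{"x": 42,"y": 2,"z": 0,"rx": 0,"ry": 0,"rz": 0},{"x": 50,"y": 2,"z": 0,"rx": 0,"ry": 0,"rz": 0},{"x": 50,"y": 2,"z": 0,"rx": 0,"ry": 0,"rz": 0}])

```text
time: 16.05
tool_pos: [0.6106, 0.1022, 0.0722]
tool_rot: [-3.141, -0.001, -0.254]
contact_force: [0.3, -0.4, -2.9]
opening: 0.0596
grip_force: 20.0
```

No contact so far, and the case's front is inside. Continuing.

Request:
arm_command(series=[{"x": 8,"y": 0,"z": 0,"rx": 0,"ry": 0,"rz": 0},{"x": 18,"y": 0,"z": 0,"rx": 0,"ry": 0,"rz": 0},{"x": 28,"y": 0,"z": 0,"rx": 0,"ry": 0,"rz": 0},{"x": 36,"y": 0,"z": 0,"rx": 0,"ry": 0,"rz": 0},{"x": 41,"y": 0,"z": 0,"rx": 0,"ry": 0,"rz": 0},{"x": 41,"y": 0,"z": 0,"rx": 0,"ry": 0,"rz": 0}])

```text
time: 16.65
tool_pos: [0.6498, 0.092, 0.0721]
tool_rot: [-3.142, -0.0, -0.254]
contact_force: [0.5, -0.4, -2.7]
opening: 0.0601
grip_force: 20.0
```

Request:
arm_command(series=[{"x": 2,"y": 0,"z": 0,"rx": 0,"ry": 0,"rz": 0},{"x": 4,"y": 0,"z": 0,"rx": 0,"ry": 0,"rz": 0},{"x": 4,"y": 0,"z": 0,"rx": 0,"ry": 0,"rz": 0}])

```text
time: 16.95
tool_pos: [0.6516, 0.0916, 0.0717]
tool_rot: [3.141, 0.004, -0.253]
contact_force: [-3.7, 0.5, -0.1]
opening: 0.06
grip_force: 20.0
```

Contact with the back, about 4 N. I set the case down, release and lift.

Request:
arm_command(series=[{"x": 4,"y": 0,"z": 1,"rx": 0,"ry": 0,"rz": 0},{"x": 4,"y": 0,"z": 1,"rx": 0,"ry": 0,"rz": 0}])

```text
time: 17.15
tool_pos: [0.6528, 0.0914, 0.0705]
tool_rot: [3.14, 0.011, -0.253]
contact_force: [-16.3, 3.2, 5.4]
opening: 0.0597
grip_force: 20.0
```

Request:
arm_command(series=[{"x": 0,"y": 0,"z": 0,"rx": 0,"ry": 0,"rz": 0},{"x": 0,"y": 0,"z": 0,"rx": 0,"ry": 0,"rz": 0},{"x": 0,"y": 0,"z": 0,"rx": 0,"ry": 0,"rz": 0},{"x": 0,"y": 0,"z": 0,"rx": 0,"ry": 0,"rz": 0},{"x": 0,"y": 0,"z": -15,"rx": 0,"ry": 0,"rz": 0},{"x": 0,"y": 0,"z": -50,"rx": 0,"ry": 0,"rz": 0},{"x": 0,"y": 0,"z": -95,"rx": 0,"ry": 0,"rz": 0},{"x": 0,"y": 0,"z": -130,"rx": 0,"ry": 0,"rz": 0},{"x": 0,"y": 0,"z": -130,"rx": 0,"ry": 0,"rz": 0}], hand=82)

```text
time: 18.05
tool_pos: [0.6596, 0.0904, 0.2092]
tool_rot: [-3.138, -0.013, -0.254]
contact_force: [1.0, -0.8, 1.7]
opening: 0.0821
grip_force: 0.0
```

Run:
```python
from h import *
s=observe();print(s["time"],s["tool_pos"],s["tool_rot"],s["opening"],s["contact_force"])
p=read_camera("wrist"); cv2.imwrite("pics/w6.png",p["pixels"])
for n in("soap_case","catch_hinge","catch_grip"): print(n,[(np.round(m["point"],4),round(m["confidence"],2)) for m in mark_of(p,n)][:2])
print(rel(.5285,.223,.205,-14.5))
```

```text
18.05 [0.65957053 0.09035952 0.20915424] [-3.13814761 -0.01259671 -0.25359819] 0.08205980811539387 [ 0.95389343 -0.77912599  1.73426091]
soap_case [(array([0.6841, 0.0836, 0.0017]), 0.92)]
catch_hinge []
catch_grip []
(array([-157. ,  -96.4,   -4.4]), array([ 0.04,  0.1 , -0.03]))
```

View pics/w6.png

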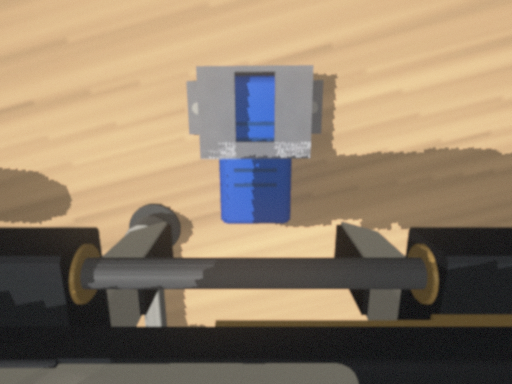

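The case is in, straight and centred, with blue visible in the slot right up to the back. Now to close the catch.

Request:
arm_command(series=[{"x": -30,"y": -18,"z": -4,"rx": 0,"ry": 0,"rz": 0},{"x": -70,"y": -43,"z": -4,"rx": 0,"ry": 0,"rz": 0},{"x": -110,"y": -67,"z": -4,"rx": 0,"ry": 0,"rz": 0},{"x": -145,"y": -89,"z": -4,"rx": 0,"ry": 0,"rz": 0},{"x": -157,"y": -96,"z": -4,"rx": 0,"ry": 0,"rz": 0},{"x": -157,"y": -96,"z": -4,"rx": 0,"ry": 0,"rz": 0},{"x": -157,"y": -96,"z": -4,"rx": 0,"ry": 0,"rz": 0}], hand=60)

```text
time: 18.95
tool_pos: [0.5297, 0.2221, 0.2046]
tool_rot: [3.141, 0.0, -0.253]
contact_force: [1.4, -0.0, 0.1]
opening: 0.0602
grip_force: 0.0
```

Run:
```python
from h import *
s=observe();print(s["time"],s["tool_pos"],s["tool_rot"],s["opening"])
p=read_camera("wrist")
for n in("catch_hinge","catch_grip"): print(n,[(np.round(m["point"],4),round(m["confidence"],2)) for m in mark_of(p,n)][:2])
print(rel(.5285,.223,.108,-14.5))
```

```text
18.95 [0.52965913 0.22205681 0.20464947] [ 3.14080092e+00  3.59122945e-05 -2.53495430e-01] 0.06015949335318668
catch_hinge [(array([0.6389, 0.1951, 0.0135]), 0.89)]
catch_grip [(array([0.5241, 0.2199, 0.0839]), 0.97), (array([ 5.254e-01,  4.277e-01, -4.000e-04]), 0.5)]
(array([-2. , -1.2, 96.8]), array([ 0.02, -0.  , -0.14]))
```

Request:
arm_command(series=[{"x": -2,"y": 0,"z": 35,"rx": 0,"ry": 0,"rz": 0},{"x": -2,"y": 0,"z": 65,"rx": 0,"ry": 0,"rz": 0},{"x": -2,"y": 0,"z": 88,"rx": 0,"ry": 0,"rz": 0},{"x": -2,"y": 0,"z": 96,"rx": 0,"ry": 0,"rz": 0},{"x": -2,"y": 0,"z": 96,"rx": 0,"ry": 0,"rz": 0}])

```text
time: 19.6
tool_pos: [0.5272, 0.2223, 0.1082]
tool_rot: [3.14, 0.002, -0.255]
contact_force: [-0.4, 0.3, 0.9]
opening: 0.0604
grip_force: 0.0
```

Request:
arm_command(series=[{"x": 0,"y": 0,"z": 0,"rx": 0,"ry": 0,"rz": 0},{"x": 0,"y": 0,"z": 0,"rx": 0,"ry": 0,"rz": 0},{"x": 0,"y": 0,"z": 0,"rx": 0,"ry": 0,"rz": 0},{"x": 0,"y": 0,"z": 0,"rx": 0,"ry": 0,"rz": 0},{"x": 0,"y": 0,"z": 0,"rx": 0,"ry": 0,"rz": 0}], hand=20, squeeze=6)

```text
time: 20.1
tool_pos: [0.5271, 0.2228, 0.1096]
tool_rot: [3.141, -0.001, -0.253]
contact_force: [-2.3, -12.5, 4.5]
opening: 0.0248
grip_force: 6.0
```

Run:
```python
from h import *
s=observe();print(s["time"],s["tool_pos"],s["tool_rot"],s["opening"],s["grip_force"])
y0=np.degrees(s["tool_rot"][2])
for k in list(range(0,81,8))+[84,88,90,92]:
    d=np.radians(y0+k+180); print(k,rel(.640+.115*np.cos(d),.194+.115*np.sin(d),s["tool_pos"][2],y0+k)[0])
```

```text
20.1 [0.52711672 0.22284258 0.10963719] [ 3.14100461e+00 -5.39389128e-04 -2.53221382e-01] 0.024816325792555095 5.980145037174225
0 [ 1.5 -0.4  0. ]
8 [ 2.6 15.6  0. ]
16 [ 6.  31.3  0. ]
24 [11.5 46.4  0. ]
32 [19.  60.6  0. ]
40 [28.4 73.6  0.1]
48 [39.6 85.1  0.1]
56 [52.2 95.   0.1]
64 [6.61e+01 1.03e+02 1.00e-01]
72 [8.10e+01 1.09e+02 1.00e-01]
80 [9.650e+01 1.129e+02 1.000e-01]
84 [1.045e+02 1.140e+02 1.000e-01]
88 [1.125e+02 1.146e+02 1.000e-01]
90 [1.165e+02 1.146e+02 1.000e-01]
92 [1.205e+02 1.146e+02 1.000e-01]
```

Request:
arm_command(series=[{"x": 2,"y": 7,"z": 0,"rx": 0,"ry": 0,"rz": -4},{"x": 3,"y": 16,"z": 0,"rx": 0,"ry": 0,"rz": -8},{"x": 4,"y": 23,"z": 0,"rx": 0,"ry": 0,"rz": -12},{"x": 6,"y": 31,"z": 0,"rx": 0,"ry": 0,"rz": -16},{"x": 11,"y": 46,"z": 0,"rx": 0,"ry": 0,"rz": -24},{"x": 19,"y": 61,"z": 0,"rx": 0,"ry": 0,"rz": -32},{"x": 28,"y": 74,"z": 0,"rx": 0,"ry": 0,"rz": -40},{"x": 40,"y": 85,"z": 0,"rx": 0,"ry": 0,"rz": -48},{"x": 52,"y": 95,"z": 0,"rx": 0,"ry": 0,"rz": -56},{"x": 66,"y": 103,"z": 0,"rx": 0,"ry": 0,"rz": -64},{"x": 81,"y": 109,"z": 0,"rx": 0,"ry": 0,"rz": -72},{"x": 96,"y": 113,"z": 0,"rx": 0,"ry": 0,"rz": -80},{"x": 104,"y": 114,"z": 0,"rx": 0,"ry": 0,"rz": -84},{"x": 112,"y": 115,"z": 0,"rx": 0,"ry": 0,"rz": -88},{"x": 116,"y": 115,"z": 0,"rx": 0,"ry": 0,"rz": -90},{"x": 118,"y": 115,"z": 0,"rx": 0,"ry": 0,"rz": -90},{"x": 118,"y": 115,"z": 0,"rx": 0,"ry": 0,"rz": -90}])

```text
time: 21.8
tool_pos: [0.6107, 0.0824, 0.1092]
tool_rot: [-3.137, 0.001, 1.317]
contact_force: [-7.1, 0.7, 5.9]
opening: 0.0215
grip_force: 6.0
```

Request:
arm_command(series=[{"x": 0,"y": 0,"z": 0,"rx": 0,"ry": 0,"rz": 0},{"x": 0,"y": 0,"z": 0,"rx": 0,"ry": 0,"rz": 0},{"x": 0,"y": 0,"z": 0,"rx": 0,"ry": 0,"rz": 0},{"x": 0,"y": 0,"z": -30,"rx": 0,"ry": 0,"rz": 0},{"x": 0,"y": 0,"z": -75,"rx": 0,"ry": 0,"rz": 0},{"x": 0,"y": 0,"z": -120,"rx": 0,"ry": 0,"rz": 0},{"x": -40,"y": 0,"z": -130,"rx": 0,"ry": 0,"rz": 0},{"x": -70,"y": 0,"z": -130,"rx": 0,"ry": 0,"rz": 0},{"x": -70,"y": 0,"z": -130,"rx": 0,"ry": 0,"rz": 0}], hand=48)

```text
time: 22.7
tool_pos: [0.5945, 0.0114, 0.24]
tool_rot: [3.14, 0.001, 1.314]
contact_force: [0.2, -0.0, 0.4]
opening: 0.048
grip_force: 0.0
```

Run:
```python
from h import *
s=observe();print(s["time"],s["tool_pos"],s["contact_force"])
for c in("wrist","scene","top"):
  p=read_camera(c)
  if c=="wrist": cv2.imwrite("pics/w7.png",p["pixels"])
  for n,r in(("catch_hinge",[.64,.194]),("catch_grip",[.611,.083]),("soap_case",[.689,.084])): print(c,n,near(p,n,np.array(r)))
```

```text
22.7 [0.59454396 0.01138136 0.24000269] [ 0.22595951 -0.00738212  0.35691316]
wrist catch_hinge []
wrist catch_grip [[0.6065, 0.0785, 0.0821]]
wrist soap_case [[0.6839, 0.0853, 0.0002]]
scene catch_hinge [[0.6419, 0.1895, 0.0103]]
scene catch_grip [[0.6124, 0.0827, 0.0783]]
scene soap_case [[0.6856, 0.0786, 0.002]]
top catch_hinge [[0.6353, 0.1954, 0.0105]]
top catch_grip [[0.6104, 0.0847, 0.0768]]
top soap_case []
```

View pics/w7.png

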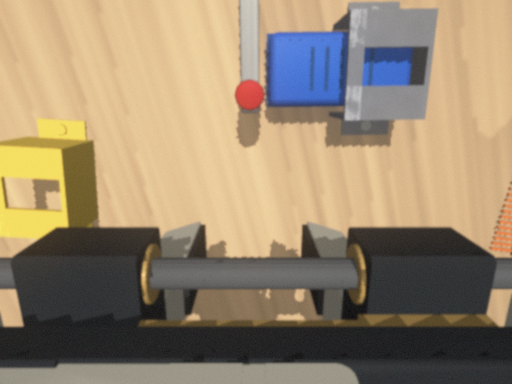

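Run:
```python
from h import *
p=read_camera("wrist")
a=-.253;R=np.array([[np.cos(a),-np.sin(a)],[np.sin(a),np.cos(a)]]);o=np.array([.689,.084])
for uv,z in(((268,69),.038),((412,66),.04),((427,66),.054),((348,66),.058),((437,66),.058),((258,50),.032),((241,50),.032)):
    print(uv,((ray(p,np.array([uv],float),z)[:,:2]-o)@R*1000).round(1))
```

```text
(268, 69) [[-61.1   0.4]]
(412, 66) [[55.4  2.6]]
(427, 66) [[60.8  1.4]]
(348, 66) [[-1.2  1.1]]
(437, 66) [[66.5  1.1]]
(258, 50) [[-69.2  15.6]]
(241, 50) [[-83.2  15.6]]
```

The catch arm lies across the lane at x ≈ -76 mm and the case tail at -61 mm, so the case is home (x ≈ -1 mm) and the catch is closed.

```bash
python3 -c "
from cell import *
print(hand_in())"
```

```text
the job is handed in; nothing more can be done
None
```

The soap case is fully home under the grey hood with the catch turned closed behind it, the gripper has let go of everything, and the job is handed in; the hand-in returned no verdict, and I planned the moves clear of the bystanders but did not re-measure them at the end.

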